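# Tip the fuller chestnut tin into the scale

## Task

One of the two metal tins on the board (open only at the end towards you) holds the five chestnuts for the next tray, the other only a single left-over; you cannot see in, and the tins weigh differently. Tilt slowly and feel the weight shift to find the fuller tin, tip all five of its chestnuts into the pan of the scale (none from the other tin), and stand the tin back level on the board. Leave the small bowl between board and scale where it is.

Things in the scene. Friction and masses are not known exactly. Their poses are not given: they have to be found in the camera images.
- tin_1_handle (a point): Centre of the wooden handle bar of one of two identical opaque metal tins on the board, 190 mm long (tin's x), 90 wide (y), 56 high, z up. Bar: 84 mm long in x, 16 wide in y, 16 high, over the tin's middle, centre 88 mm above the tin's underside and 32 above its flat roof; 24 mm gap and two posts (x = +-32 mm) under it. Empty, a tin weighs 0.18 to 0.48 kg and balances under the bar's middle.
- tin_2_handle (a point): Same point of the other tin, made alike. One of the two holds five loose chestnuts (flat, 38 mm wide, 26 high, 28 g each), the other one. The empty tins' weights differ, so total weight does not tell. The chestnuts lie about the middle of the 187 mm long inner floor and slide at 16 to 27 degrees of tilt. Slid to the closed end, five pull it down by about 0.05 N m about the handle, one by 0.02.
- tin_1_mouth (a point): Middle of the inner floor's edge at tin 1's mouth: 95 mm from the handle along the tin's -x, 85.5 mm below it (2.5 mm above the underside). The tin is closed all round but for this -x end, open over its full width and inner height (51 mm), no lip, facing roughly the robot at the start. Mouth raised: contents slide to the closed end and stay. Mouth lowered by 30 degrees or more: they slide out.
- tin_2_mouth (a point): The same point of the other tin (tin_2_handle).
- board_top (a point): Centre of the top of the fixed wooden board, 260 mm (its x) by 330 mm (y), 18 mm thick, z up. Both tins start on it, on sheets of baking paper under 1 mm thick, about 160 mm apart along its y.
- pan_floor (a point): Centre of the pan's inner floor on the kitchen scale, a white box on the robot's right: square steel pan 220 mm by 220 mm outside, walls 3 mm thick and 52 mm high above this point, z up. At rest this point is 71 mm above the counter. The scale is fixed; the pan sinks under load.
- scale_pan (a joint): How far the scale's sprung pan has sunk, in m: 0 empty, 0.002 for each chestnut in it (137 N/m, stop at 0.022), so 0.010 for five. Settles in under 1 s.
- ramekin: Bystander: small white ceramic bowl, 76 mm wide, 42 mm high, between board and scale; origin under its foot.
Not all that is in view belongs to the job. Leave any orange look-alike of the part that bears tin_1_handle alone.

How it is judged:
By the outcome, as a careful person would: the job done as asked, in the order asked, and still so for the second after the job is handed in, with the robot touching nothing.
It also fails if it takes over 72 s, if anything falls off the work surface, if the arm or the gripper's body presses on something with over 40 N, if the wrist force passes 120 N, or if a joint passes its speed limit or range.

## Robot

A 6-joint arm with a two-finger parallel gripper is mounted at the origin on the work surface. World frame = base frame: x ahead of the robot, y to its left, z up, the work surface at z = 0. Lengths are in m, angles in degrees, forces in N, time in s.
With the tool pointing down it reaches from about 0.4 to 0.825 m from the base axis. Payload 7 kg.
Tool frame: the origin (TCP) lies midway between the tips of the shut fingers; the grasp point (between the pads) lies 19 mm behind it (r.grip_point_offset is the z of the grasp point in the tool frame, in m); z points along the fingers, y is the line along which they close (so a half turn about z gives the same grasp; the last joint's range is limited). The gripper opens to 88 mm and grips with 3 to 60 N. Pads are 19 mm wide; open, the fingers measure 130 mm over their backs; the gripper's body (78 mm by 193 mm) begins 47 mm behind the grasp point.
Start: joints at [-54.712, 20.546, 0.682, 0, -70.136, -16.507], TCP at [0.217, -0.639, 0.227] pointing down, gripper open.
Joint ranges: [-176.03, 176.03], [-82.01, 121.73], [-58.28, 71.71], [-173.87, 95.51], [-174.79, -0.11], [-173.66, 173.66]. Speed limits (degrees/s): [136.94, 136.94, 172.46, 180, 180, 180].

## Interface

Orientations are given as [roll, pitch, yaw] about the fixed x, y, z axes, in that order (R = Rz(yaw) Ry(pitch) Rx(roll)).
In Python, from plant import r, viewer, recognise, outline_of, pinpoint gives the robot as it stands.
- The arm moves only by the tool move_arm, never from a script. Its argument "targets" is a list of rows, each a list of 2 entries, a list of its own where there are three numbers: the shift along the tool's x, y, z in cm, then the turn, a rotation vector about the tool's x, y, z in rad. A call has 1 to 5 rows; each row is the pose to reach, as a shift and turn from the pose commanded when the call began, along the tool's axes at that moment; what a row does not reach only later rows make up. A row lasts 1/8 s, in which the tool goes at most 62.5 mm and 10.7 degrees, less where a joint would pass 70% of its speed; a pose out of reach is approached as far as the arm can. A call with a gripper value outside its range is refused whole. "jaw" is the finger opening in cm, from 0 to 8.76, set as the call begins (left out, the last holds). The fingers move at their own pace and stop on an object; "squeeze" is the grip in N (left out, the last holds). Time passes only in rows, so rows that repeat a pose let the fingers close. It gives the time, the measured TCP pose, the force, the opening and the grip force at its end, in the units of the state.
- r.get_state(): the state, without advancing time (a new reading comes with each control period).
- viewer.capture(name): name is "scene" or "top" or "wrist"; returns a dict with "image" (480x640x3 uint8, blue, green, red), "intrinsics" (3x3 intrinsics, pixels), "camera_from_world" (4x4, takes a point from world to camera coordinates). Camera axes: x right, y up, looking along -z (the intrinsics and any distortion apply to the point x, -y, -z); pixel columns grow to the right and rows downward; lengths in m; the calibration is good to about 2 mm. A picture is of the moment at which its call begins. There is no depth.
- r.close_job(): hands the job in; it is judged then, once.
Trained networks look in the newest picture that a camera, given by its name, has taken for a name from the list of things; names that differ only in an ending like _2 or _b are one class to them, and where a whole thing is asked for, a point or a joint stands for the part that bears it (a point fixed in the world has none). Each returns a list of dicts, best first, with "score" (0 to 1); they miss things now and then, are a little off and sometimes report something else, mostly with a low value. They report only what shows in the picture. A call takes as long as a camera call. They do not tell look-alikes from the thing itself.
- recognise(label, camera): "box" ([left, top, right, bottom] in pixels, round what is visible of it).
- outline_of(label, camera): "mask" (480x640 bool, what is visible of it) and "box" ([left, top, right, bottom] in pixels, round what is visible of it).
- pinpoint(label, camera): "location" ([row, column] in pixels: a listed point, or the origin of a listed thing).
The state is a dict: "time_s": time; "joints": joint angles; "qd": joint speeds; "joint_torque": joint torques, N m; "tcp_pos": TCP position; "eef_rot": TCP orientation; "contact_force": force on the tool from outside, world axes, zero at the start; "moment": the same for the moment, N m; "gripper_width": finger opening in m; "gripper_force": force on a finger pad.
Only numpy, scipy, OpenCV 4.12 (cv2) and the standard library are available. Lean on these libraries where they do the work, as an engineer would, in place of code of your own. Each camera call takes 0.05 s, during which the arm holds its last target. There are 200 camera calls.

## Working session

There is one attempt and no reset: what is moved stays moved. The work goes in short steps, Python scripts to look and compute and a tool call to move; the robot and the scene stay as the last step left them, time stands still between calls to the robot, and variables do not carry over. Pictures are saved under pics/ and viewed, at most 10 in all, crops included, and the job is handed in when it is done.

Besides the shell and the picture viewer there is one more tool, called after "Request:" by a JSON object that holds its "name" and its "arguments". move_arm: Moves the arm, as the interface text tells. Its arguments: {"type":"object","properties":{"targets":{"type":"array","items":{"type":"array"}},"jaw":{"type":"number"},"squeeze":{"type":"number"}},"required":["targets"]}

```bash
mkdir -p pics; ls
cat > h.py <<'E'
import numpy as np, cv2
from plant import r, viewer, recognise, outline_of, pinpoint
from scipy.spatial.transform import Rotation as R
def ray(c,rc):
    K=np.array(c["intrinsics"]);T=np.array(c["camera_from_world"])
    p=np.linalg.inv(K)@[rc[1],rc[0],1]; d=np.array([p[0],-p[1],-p[2]])
    o=-T[:3,:3].T@T[:3,3]; return o,T[:3,:3].T@d
def atz(c,rc,z):
    o,d=ray(c,rc); return o+d*(z-o[2])/d[2]
def tri(rays):
    A=0;b=0
    for o,d in rays:
        d=d/np.linalg.norm(d);P=np.eye(3)-np.outer(d,d);A=A+P;b=b+P@o
    return np.linalg.solve(A,b)
E
python3 - <<'E'
from h import *
for cam in ["scene","top"]:
    c=viewer.capture(cam); cv2.imwrite(f"pics/{cam}0.png",c["image"])
    for l,z in [("tin_1_handle",.107),("tin_1_mouth",.022),("board_top",.018),("pan_floor",.071),("ramekin",0)]:
        for k in pinpoint(l,cam): print(cam,l,round(k["score"],2),np.round(k["location"]),np.round(atz(c,k["location"],z),3))
s=r.get_state();print({k:np.round(v,3) for k,v in s.items()})
E
```

```text
pics
scene tin_1_handle 0.86 [250. 137.] [ 0.228 -0.288  0.107]
scene tin_1_handle 0.6 [239. 406.] [0.531 0.099 0.107]
scene tin_1_mouth 0.71 [232. 369.] [0.443 0.095 0.022]
scene tin_1_mouth 0.57 [286. 192.] [ 0.307 -0.243  0.022]
scene board_top 0.79 [234. 428.] [0.522 0.183 0.018]
scene pan_floor 0.6 [388. 209.] [ 0.509 -0.333  0.071]
scene ramekin 0.56 [331. 336.] [ 0.552 -0.088  0.   ]
top tin_1_handle 0.76 [199. 263.] [0.528 0.095 0.107]
top tin_1_handle 0.58 [362. 465.] [ 0.216 -0.285  0.107]
top tin_1_handle 0.45 [187. 173.] [0.553 0.271 0.107]
top tin_1_mouth 0.84 [318. 426.] [ 0.294 -0.232  0.022]
top tin_1_mouth 0.75 [246. 268.] [0.443 0.094 0.022]
top board_top 0.57 [207. 228.] [0.527 0.181 0.018]
top pan_floor 0.66 [208. 480.] [ 0.511 -0.335  0.071]
top ramekin 0.9 [197. 351.] [ 0.551 -0.081  0.   ]
{'time_s': np.float64(0.6), 'joints': array([-54.713,  20.544,   0.682,  -0.   , -70.134, -16.507]), 'qd': array([-0.075, -0.04 ,  0.012, -0.093,  0.086, -0.033]), 'joint_torque': array([ 1.0000e-03, -5.8199e+01,  2.9318e+01,  7.0000e+00,  1.2000e-02,
        0.0000e+00]), 'tcp_pos': array([ 0.217, -0.639,  0.227]), 'eef_rot': array([-1.79997e+02,  1.00000e-03, -1.61220e+02]), 'contact_force': array([ 0.227, -0.004, -0.426]), 'moment': array([-0.033, -0.002,  0.027]), 'gripper_force': np.float64(0.0), 'gripper_width': np.float64(0.088)}
```

View pics/scene0.png

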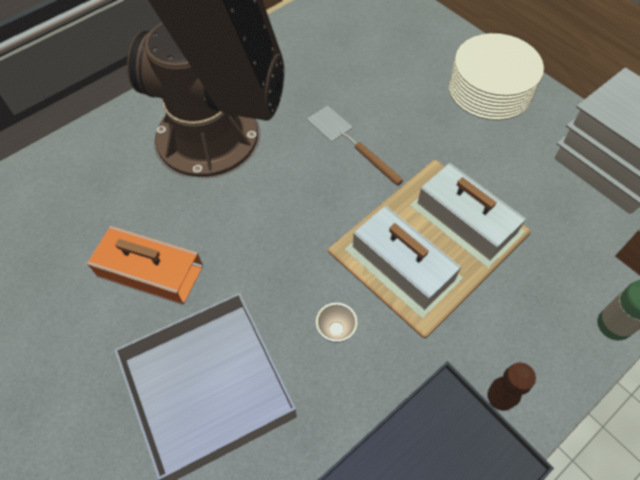

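View pics/top0.png

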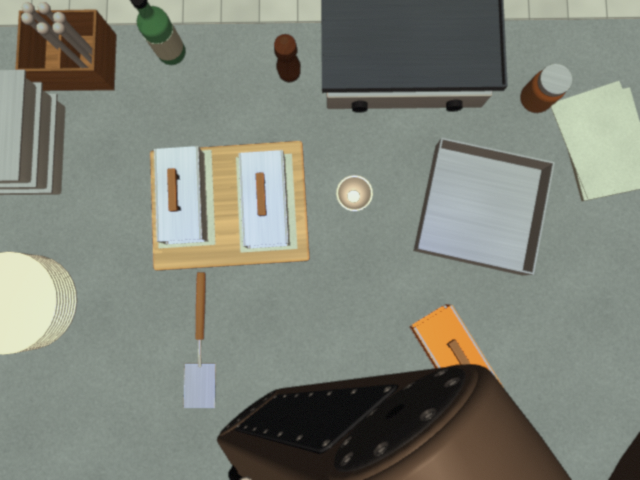

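The scene and top views show two silver tins on the board: handles at top px (row 194, col 262) and (190, 173). A third, orange tin lies at (350, 455), outside the board. The two silver ones fit the description and the orange one is the look-alike to leave alone. I'll confirm this in a crop and measure bar poses and pan yaw.

Run:
```python
from h import *
c=viewer.capture("top"); im=c["image"]
s=viewer.capture("scene")
crop=cv2.resize(im[130:280,140:310],None,fx=4,fy=4,interpolation=cv2.INTER_CUBIC)
cv2.imwrite("pics/crop.png",crop)
def bar(cc,box,f):
    x0,y0,x1,y1=box; a=cc["image"][y0:y1,x0:x1].astype(int)
    m=((a[...,2]-a[...,0]>45)&(a[...,2]>70)).astype(np.uint8)
    n,l,st,ce=cv2.connectedComponentsWithStats(m); i=1+st[1:,4].argmax()
    ys,xs=np.where(l==i); rect=cv2.minAreaRect(np.c_[xs+x0,ys+y0].astype(np.float32))
    p=cv2.boxPoints(rect); P=np.array([atz(cc,(q[1],q[0]),.113)[:2] for q in p])
    e=P-np.roll(P,1,0); k=np.argmax(np.linalg.norm(e,axis=1)); 
    print(f,rect[0],st[i,4],"ctr",P.mean(0).round(4),"len",np.linalg.norm(e,axis=1).round(3),"yaw",np.degrees(np.arctan2(e[k,1],e[k,0]))%180)
    return rect[0]
for f,bt,bs in [("R",(250,165,275,222),(385,218,432,262)),("L",(160,162,186,218),(453,175,500,216))]:
    a=bar(c,bt,f+"top"); b=bar(s,bs,f+"scene")
    print("tri",tri([ray(c,(a[1],a[0])),ray(s,(b[1],b[0]))]).round(4))
corn=[(441,140),(553,162),(531,273),(416,249)]
P=np.array([atz(c,(v,u),.123)[:2] for u,v in corn]); print("pan",P.round(3),P.mean(0)); e=np.roll(P,-1,0)-P;print(np.degrees(np.arctan2(e[:,1],e[:,0])),np.linalg.norm(e,axis=1))
```

```text
Rtop (260.2784118652344, 193.51231384277344) 318 ctr [0.5368 0.0995] len [0.081 0.015 0.081 0.015] yaw 3.560911818982436
Rscene (420.889892578125, 224.06488037109375) 351 ctr [0.528  0.1385] len [0.07  0.032 0.071 0.031] yaw 2.805011484748673
tri [0.5363 0.1042 0.1544]
Ltop (171.72283935546875, 189.12307739257812) 334 ctr [0.5469 0.2714] len [0.083 0.017 0.083 0.016] yaw 4.539117210731013
Lscene (476.34918212890625, 192.2046661376953) 301 ctr [0.5467 0.2696] len [0.082 0.017 0.082 0.016] yaw 3.2350405762582874
tri [0.5468 0.2716 0.1109]
pan [[ 0.636 -0.249]
 [ 0.591 -0.461]
 [ 0.38  -0.409]
 [ 0.426 -0.196]] [ 0.50836936 -0.32903269]
[-102.03421714  166.11942531   77.7092754   -14.25185685] [0.21670965 0.21782569 0.21808661 0.21689869]
```

View pics/crop.png

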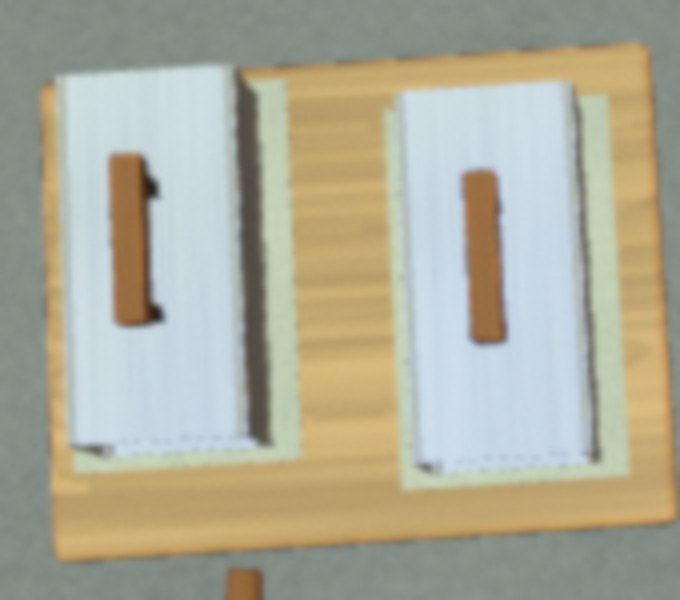

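The crop shows the two silver tins, with bars at crop px (130, 240) and (485, 257) and their mouths at the bottom edge, so these are the ones. I'll go to the right tin first.

Request:
{"name": "move_arm", "arguments": {"targets": [[[-54.1, 59.6, 2.7], [0, 0, 0.267]], [[-54.1, 59.6, 2.7], [0, 0, 0.267]], [[-54.1, 59.6, 2.7], [0, 0, 0.267]], [[-54.1, 59.6, 2.7], [0, 0, 0.267]], [[-54.1, 59.6, 2.7], [0, 0, 0.267]]], "jaw": 6}}

```text
time_s: 1.32
tcp_pos: [0.3421, -0.3509, 0.2164]
eef_rot: [-180.0, 0.0, -176.5]
contact_force: [1.9, 0.6, 0.5]
gripper_width: 0.06
gripper_force: 0.0
```

```bash
cat >> h.py <<'E'
def goto(p,rpy,s=None):
    s=s or r.get_state(); A=R.from_euler("xyz",s["eef_rot"],degrees=True); B=R.from_euler("xyz",rpy,degrees=True)
    print("t",round(s["time_s"],2),"at",np.round(s["tcp_pos"],4),np.round(s["eef_rot"],1),"-> cm",np.round(100*A.inv().apply(np.array(p)-s["tcp_pos"]),2),"rad",np.round((A.inv()*B).as_rotvec(),3))
E
python3 -c "
from h import *
goto([.537,.0995,.2],[180,0,-176.5])"
```

```text
t 1.32 at [ 0.3421 -0.3509  0.2164] [-180.     0.  -176.5] -> cm [-22.18  43.78   1.63] rad [-0.001  0.001 -0.   ]
```

Request:
{"name": "move_arm", "arguments": {"targets": [[[-22.2, 43.8, 1.6], [0, 0, 0]], [[-22.2, 43.8, 1.6], [0, 0, 0]], [[-22.2, 43.8, 1.6], [0, 0, 0]], [[-22.2, 43.8, 1.6], [0, 0, 0]], [[-22.2, 43.8, 1.6], [0, 0, 0]]]}}

```text
time_s: 1.95
tcp_pos: [0.4662, -0.0638, 0.2065]
eef_rot: [180.0, 0.1, -176.5]
contact_force: [1.1, -0.8, -0.6]
gripper_width: 0.06
gripper_force: 0.0
```

```bash
python3 -c "
from h import *
goto([.537,.0995,.18],[180,0,-176.5])"
```

```text
t 1.95 at [ 0.4662 -0.0638  0.2065] [ 1.800e+02  1.000e-01 -1.765e+02] -> cm [-8.07 15.87  2.66] rad [0.    0.001 0.   ]
```

Request:
{"name": "move_arm", "arguments": {"targets": [[[-8.1, 15.9, 2.6], [0, 0, 0]], [[-8.1, 15.9, 2.6], [0, 0, 0]], [[-8.1, 15.9, 2.6], [0, 0, 0]], [[-8.1, 15.9, 2.6], [0, 0, 0]], [[-8.1, 15.9, 2.6], [0, 0, 0]]]}}

```text
time_s: 2.58
tcp_pos: [0.5364, 0.0977, 0.1797]
eef_rot: [-180.0, -0.0, -176.5]
contact_force: [-0.5, 0.3, -0.3]
gripper_width: 0.06
gripper_force: 0.0
```

Run:
```python
from h import *
goto([.537,.0995,.088],[180,0,-176.5])
c=viewer.capture("wrist"); cv2.imwrite("pics/w1.png",c["image"])
for k in pinpoint("tin_1_handle","wrist"): print(k["score"],k["location"],atz(c,k["location"],.107))
for k in range(5):
  viewer.capture("wrist"); s=r.get_state(); print(np.round(s["contact_force"],3),np.round(s["moment"],4))
```

```text
t 2.58 at [0.5364 0.0977 0.1797] [-180.    -0.  -176.5] -> cm [-0.07  0.18  9.17] rad [-0.    -0.001  0.   ]
0.57 [283.6, 572.6] [0.54720776 0.27322389 0.107     ]
[-0.551  0.164  0.369] [-0.0708 -0.0267  0.0424]
[-0.232  0.997  0.105] [ 0.0198 -0.0031 -0.0292]
[-1.741  0.112  0.912] [ 0.0118 -0.0267 -0.0151]
[ 0.545 -0.202 -0.482] [ 0.0307  0.043  -0.0229]
[ 0.486  0.499 -0.92 ] [-0.0461  0.0441  0.0238]
```

View pics/w1.png

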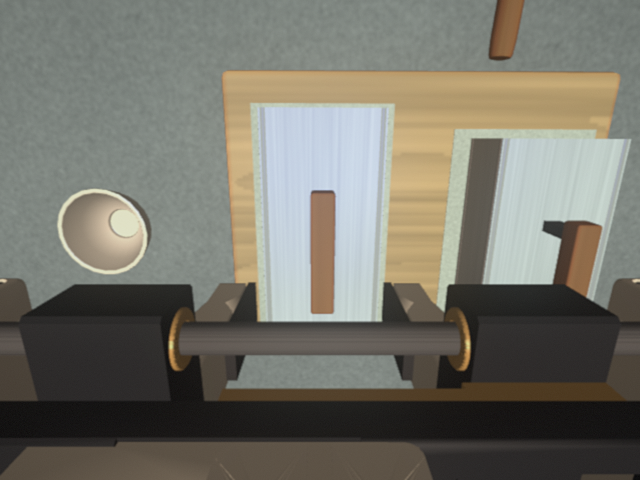

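The wrist view shows the bar upright at column 322, rows 190–313, centred between the open fingers. I'll descend and grip.

Request:
{"name": "move_arm", "arguments": {"targets": [[[0, 0.15, 4], [0, 0, 0]], [[-0.1, 0.15, 7], [0, 0, 0]], [[-0.1, 0.15, 9.1], [0, 0, 0]], [[-0.1, 0.15, 9.1], [0, 0, 0]]]}}

```text
time_s: 3.42
tcp_pos: [0.5367, 0.0984, 0.0877]
eef_rot: [-179.9, -0.2, -176.6]
contact_force: [0.6, 0.6, 0.4]
gripper_width: 0.0601
gripper_force: 0.0
```

Request:
{"name": "move_arm", "arguments": {"targets": [[[0, 0, 0], [0, 0, 0]], [[0, 0, 0], [0, 0, 0]], [[0, 0, 0], [0, 0, 0]], [[0, 0, 0], [0, 0, 0]], [[0, 0, 0], [0, 0, 0]]], "jaw": 0.8, "squeeze": 50}}

```text
time_s: 4.05
tcp_pos: [0.5377, 0.0994, 0.0891]
eef_rot: [180.0, 0.0, -176.5]
contact_force: [0.2, 1.7, -2.1]
gripper_width: 0.0157
gripper_force: 38.7
```

Request:
{"name": "move_arm", "arguments": {"targets": [[[0, 0, -1], [0, 0, 0]], [[0, 0, -4], [0, 0, 0]], [[0, 0, -8], [0, 0, 0]], [[0, 0, -11], [0, 0, 0]], [[0, 0, -12], [0, 0, 0]]]}}

```text
time_s: 4.68
tcp_pos: [0.5382, 0.0995, 0.211]
eef_rot: [179.9, 0.2, -176.5]
contact_force: [-0.5, 0.1, -4.1]
gripper_width: 0.0154
gripper_force: 50.0
```

```bash
cat >> h.py <<'E'
def feel(n):
    M=[]
    for k in range(n):
        viewer.capture("scene"); s=r.get_state(); A=R.from_euler("xyz",s["eef_rot"],degrees=True)
        M.append(np.r_[A.inv().apply(s["moment"]),s["contact_force"],s["joint_torque"]])
    M=np.array(M)[3:]
    print("t",s["time_s"],"tool moment",M[:,:3].mean(0).round(4),"+-",M[:,:3].std(0).round(4),"F",M[:,3:6].mean(0).round(2),"jt",M[:,6:].mean(0).round(4),M[:,6:].std(0).round(4),"\n",np.round(s["tcp_pos"],4),np.round(s["eef_rot"],2),s["gripper_force"])
E
python3 -c "
from h import *
feel(28)"
```

```text
t 6.075 tool moment [ 0.0125 -0.0267 -0.0092] +- [0.0263 0.0329 0.0256] F [ 0.06 -0.08 -3.38] jt [-3.00000e-04 -4.29278e+01  2.92877e+01  7.18090e+00 -1.04200e-01
 -2.00000e-04] [3.700e-03 3.415e-01 1.785e-01 4.120e-02 3.400e-03 1.000e-04] 
 [0.5377 0.0992 0.2089] [ 180.      0.   -176.52] 49.9951171875
```

Request:
{"name": "move_arm", "arguments": {"targets": [[[0, 0, 0], [0, 0.08, 0]], [[0, 0, 0], [0, 0.2, 0]], [[0, 0, 0], [0, 0.33, 0]], [[0, 0, 0], [0, 0.46, 0]], [[0, 0, 0], [0, 0.58, 0]]]}}

```text
time_s: 6.7
tcp_pos: [0.5386, 0.0994, 0.2089]
eef_rot: [180.0, -33.4, -176.5]
contact_force: [0.2, 0.0, -3.3]
gripper_width: 0.016
gripper_force: 50.0
```

Request:
{"name": "move_arm", "arguments": {"targets": [[[0, 0, 0], [0, 0.04, 0]], [[0, 0, 0], [0, 0.04, 0]], [[0, 0, 0], [0, 0.04, 0]], [[0, 0, 0], [0, 0.04, 0]], [[0, 0, 0], [0, 0.04, 0]]]}}

```text
time_s: 7.32
tcp_pos: [0.5376, 0.0994, 0.2097]
eef_rot: [180.0, -35.4, -176.5]
contact_force: [0.2, 0.2, -3.6]
gripper_width: 0.0156
gripper_force: 50.0
```

Request:
{"name": "move_arm", "arguments": {"targets": [[[0, 0, 0], [0, -0.12, 0]], [[0, 0, 0], [0, -0.25, 0]], [[0, 0, 0], [0, -0.38, 0]], [[0, 0, 0], [0, -0.51, 0]], [[0, 0, 0], [0, -0.62, 0]]]}}

```text
time_s: 7.95
tcp_pos: [0.5371, 0.0991, 0.21]
eef_rot: [179.9, 0.3, -176.5]
contact_force: [0.7, -0.9, -3.9]
gripper_width: 0.0156
gripper_force: 50.0
```

```bash
python3 -c "
from h import *
feel(28)"
```

```text
t 9.35 tool moment [ 0.0215  0.0236 -0.0017] +- [0.0265 0.035  0.0212] F [ 0.11 -0.03 -3.59] jt [ 3.17000e-02 -4.31690e+01  2.92423e+01  7.19770e+00 -5.08000e-02
 -3.20000e-03] [0.0707 0.5355 0.2486 0.0114 0.0322 0.0181] 
 [0.5376 0.0992 0.2089] [ 180.     -0.   -176.52] 49.99519407749176
```

```bash
python3 -c "
from h import *
feel(12)
# pour pose: mouth point in pan
import numpy as np
for th in (0,20,40):
    y=-13.; A=R.from_euler('z',y,degrees=True)
    t=np.radians(th); m=np.array([-.095*np.cos(t)+.0855*np.sin(t),0,-.095*np.sin(t)-.0855*np.cos(t)])
    mouth=np.array([.508,-.329,.071])+A.apply([.03,0,.035]); h=mouth-A.apply(m)
    R_=R.from_euler('xyz',[180,0,180+y],degrees=True)*R.from_rotvec([0,-t,0])
    print(th,'handle',h.round(3),'tcp',(h+R_.apply([0,0,.019])).round(3),R_.as_euler('xyz',degrees=True).round(1))
"
```

```text
t 9.95 tool moment [ 0.0028  0.0388 -0.0006] +- [0.0378 0.0282 0.0363] F [-0.07 -0.17 -3.22] jt [-1.00000e-04 -4.28736e+01  2.93215e+01  7.20250e+00 -4.51000e-02
 -2.00000e-04] [0.0015 0.0019 0.0007 0.0003 0.0001 0.    ] 
 [0.5377 0.0992 0.2089] [ 180.      0.   -176.52] 49.9951297044754
0 handle [ 0.63  -0.357  0.192] tcp [ 0.63  -0.357  0.173] [180.   0. 167.]
20 handle [ 0.596 -0.349  0.219] tcp [ 0.602 -0.351  0.201] [180.  20. 167.]
40 handle [ 0.555 -0.34   0.233] tcp [ 0.566 -0.343  0.218] [180.  40. 167.]
```

The moment shift settled at 0.05–0.06 N m, against 0.02 expected for one chestnut, so the right tin holds the five. I'll carry it to the pan with the mouth slightly up.

```bash
python3 -c "
from h import *
goto([.60,-.35,.27],[180,-8.6,167])"
```

```text
t 9.95 at [0.5377 0.0992 0.2089] [ 180.     0.  -176.5] -> cm [ -3.49 -45.22  -6.11] rad [-0.022  0.149  0.287]
```

Request:
{"name": "move_arm", "arguments": {"targets": [[[0, -1.5, -2], [0, 0.05, 0]], [[-0.3, -5, -5], [0, 0.1, 0.03]], [[-0.7, -9.5, -6.1], [0, 0.15, 0.06]], [[-1.1, -14, -6.1], [0, 0.15, 0.09]], [[-1.4, -18.5, -6.1], [0, 0.15, 0.12]]]}}

```text
time_s: 10.58
tcp_pos: [0.5634, -0.0859, 0.2698]
eef_rot: [-179.5, -8.6, 176.5]
contact_force: [0.5, 1.3, -4.0]
gripper_width: 0.0154
gripper_force: 50.0
```

```bash
python3 -c "
from h import *
goto([.60,-.35,.27],[180,-8.6,167])"
```

```text
t 10.57 at [ 0.5634 -0.0859  0.2698] [-179.5   -8.6  176.5] -> cm [ -5.2  -26.14  -0.56] rad [-0.034  0.002  0.164]
```

Request:
{"name": "move_arm", "arguments": {"targets": [[[-0.9, -4.5, -0.1], [-0.01, 0, 0.04]], [[-2, -10, -0.2], [-0.015, 0, 0.08]], [[-3.2, -16, -0.3], [-0.025, 0, 0.12]], [[-4.4, -22, -0.5], [-0.03, 0, 0.15]], [[-5.2, -26.1, -0.6], [-0.034, 0, 0.164]]]}}

```text
time_s: 11.2
tcp_pos: [0.5997, -0.351, 0.2698]
eef_rot: [180.0, -8.6, 166.9]
contact_force: [0.7, -0.1, -3.4]
gripper_width: 0.0156
gripper_force: 50.0
```

```bash
python3 -c "
from h import *
goto([.602,-.351,.235],[180,12,167])
goto([.566,-.343,.22],[180,40,167])
c=viewer.capture('scene');cv2.imwrite('pics/s2.png',c['image'])"
```

```text
t 11.2 at [ 0.5997 -0.351   0.2698] [180.   -8.6 166.9] -> cm [-0.74  0.05  3.41] rad [ 0.    -0.359 -0.001]
t 11.2 at [ 0.5997 -0.351   0.2698] [180.   -8.6 166.9] -> cm [2.69 0.01 5.44] rad [-0.    -0.847 -0.001]
```

View pics/s2.png

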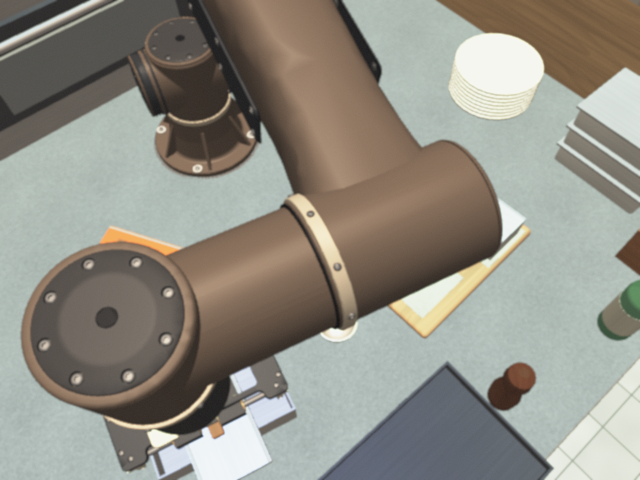

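Request:
{"name": "move_arm", "arguments": {"targets": [[[-0.2, 0, 1.2], [0, -0.13, 0]], [[-0.6, 0, 2.4], [0, -0.26, 0]], [[-0.4, 0, 3.4], [0, -0.36, 0]], [[0.5, 0, 4.2], [0, -0.48, 0]], [[1.2, 0, 4.7], [0, -0.6, 0]]]}}

```text
time_s: 11.88
tcp_pos: [0.5805, -0.3437, 0.2255]
eef_rot: [180.0, 26.0, 167.0]
contact_force: [-0.1, -0.4, -4.4]
gripper_width: 0.0155
gripper_force: 50.0
```

```bash
python3 -c "
from h import *
s=r.get_state();print(s['contact_force'])
goto([.566,-.343,.22],[180,40,167])"
```

```text
[-0.08945913 -0.42195839 -4.40135901]
t 11.88 at [ 0.5805 -0.3437  0.2255] [180.  26. 167.] -> cm [ 1.53 -0.26 -0.14] rad [ 0.001 -0.244  0.001]
```

Request:
{"name": "move_arm", "arguments": {"targets": [[[0.7, 0, 0], [0, -0.1, 0]], [[1.1, 0, -0.1], [0, -0.18, 0]], [[1.5, 0, -0.1], [0, -0.25, 0]], [[1.5, 0, -0.1], [0, -0.25, 0]], [[1.5, 0, -0.1], [0, -0.25, 0]]]}}

```text
time_s: 12.5
tcp_pos: [0.5686, -0.341, 0.221]
eef_rot: [-180.0, 40.2, 167.1]
contact_force: [-0.2, 0.3, -1.3]
gripper_width: 0.0155
gripper_force: 50.0
```

Request:
{"name": "move_arm", "arguments": {"targets": [[[0, 0, 0], [0, -0.07, 0]], [[0, 0, 0], [0, -0.07, 0]], [[0, 0, 0], [0, -0.07, 0]], [[0, 0, 0], [0, -0.07, 0]], [[0, 0, 0], [0, -0.07, 0]]]}}

```text
time_s: 13.12
tcp_pos: [0.5681, -0.3409, 0.2203]
eef_rot: [180.0, 44.2, 167.1]
contact_force: [0.1, 0.1, -1.3]
gripper_width: 0.0154
gripper_force: 50.0
```

```bash
python3 -c "
from h import *
feel(10)
c=viewer.capture('wrist');cv2.imwrite('pics/w3.png',c['image'])"
```

```text
t 13.625 tool moment [ 0.0168  2.9087 -0.007 ] +- [0.0316 0.0233 0.0305] F [ 0.33 -0.13 -2.09] jt [ 7.20000e-03 -3.14331e+01  2.76668e+01  6.01320e+00  2.78640e+00
  2.26000e-02] [0.0031 0.005  0.0095 0.0041 0.001  0.0017] 
 [ 0.5678 -0.3409  0.2201] [179.98  44.18 167.03] 49.995734095573425
```

View pics/w3.png

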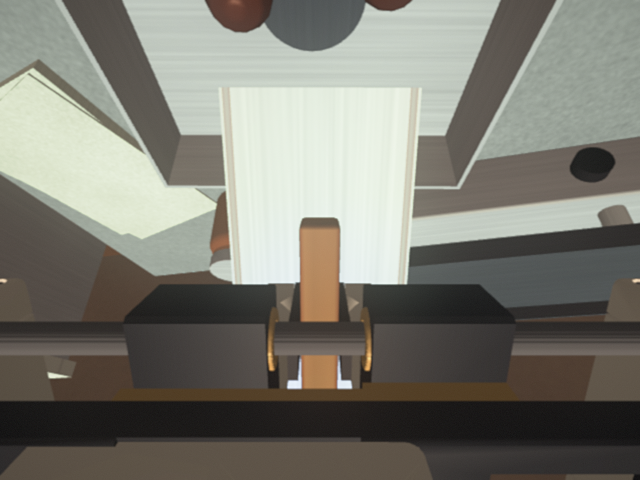

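The load fell from about 3.4 N to 2.1 N, which matches five chestnuts. The wrist picture shows chestnuts in the pan at the top, (240, 10) and (388, 5), and the tin mouth clear of the wall. I'll lift, level and look.

```bash
python3 -c "
from h import *
goto([.568,-.341,.30],[180,44,167])
goto([.60,-.30,.30],[180,0,167])"
```

```text
t 13.68 at [ 0.5678 -0.3408  0.2201] [180.   44.2 167. ] -> cm [-5.58 -0.01 -5.71] rad [0.001 0.003 0.001]
t 13.68 at [ 0.5678 -0.3408  0.2201] [180.   44.2 167. ] -> cm [-7.16  4.7  -4.18] rad [0.001 0.771 0.001]
```

Request:
{"name": "move_arm", "arguments": {"targets": [[[-1.5, 0, -1.5], [0, 0, 0]], [[-4, 0, -4], [0, 0, 0]], [[-5.6, 0, -5.7], [0, 0.15, 0]], [[-6, 0.5, -5.5], [0, 0.33, 0]], [[-6.5, 2, -5], [0, 0.5, 0]]]}}

```text
time_s: 14.3
tcp_pos: [0.5838, -0.3245, 0.3039]
eef_rot: [-180.0, 15.4, 167.0]
contact_force: [1.5, -1.8, -3.1]
gripper_width: 0.0156
gripper_force: 50.0
```

```bash
python3 -c "
from h import *
goto([.585,-.05,.25],[180,0,-177])"
```

```text
t 14.3 at [ 0.5838 -0.3245  0.3039] [-180.    15.4  167. ] -> cm [ 7.28 26.78  3.57] rad [-0.038  0.268 -0.278]
```

Request:
{"name": "move_arm", "arguments": {"targets": [[[0.5, 2, 0], [0, 0.1, 0]], [[1.5, 7, 0.5], [-0.01, 0.2, -0.06]], [[3.5, 13, 1.5], [-0.02, 0.268, -0.13]], [[5.5, 19.5, 2.5], [-0.03, 0.268, -0.2]], [[7.3, 25.5, 3.5], [-0.038, 0.268, -0.278]]]}}

```text
time_s: 14.92
tcp_pos: [0.5821, -0.0684, 0.2494]
eef_rot: [180.0, 0.1, -176.8]
contact_force: [1.5, 0.1, -2.4]
gripper_width: 0.0156
gripper_force: 50.0
```

Run:
```python
from h import *
for k in recognise("scale_pan","top"): pass
c=viewer.capture('top'); im=c["image"]; a=cv2.resize(im[125:285,405:565],None,fx=3.5,fy=3.5,interpolation=cv2.INTER_CUBIC)
cv2.imwrite('pics/t4.png',a)
feel(12)
goto([.537,.0995,.2],[180,0,-176.5])
```

```text
t 15.625 tool moment [ 0.0212 -0.0107 -0.0195] +- [0.0357 0.0297 0.0435] F [ 0.39 -0.21 -1.87] jt [ 3.33700e-01 -4.64402e+01  3.00473e+01  7.28310e+00 -7.09000e-02
  3.00000e-04] [0.3447 0.0774 0.0733 0.0281 0.007  0.0014] 
 [ 0.5816 -0.0709  0.2501] [ 1.7999e+02  8.0000e-02 -1.7698e+02] 49.99562680721283
t 15.62 at [ 0.5816 -0.0709  0.2501] [ 1.80e+02  1.00e-01 -1.77e+02] -> cm [ 3.57 17.25  5.  ] rad [ 0.     0.001 -0.008]
```

View pics/t4.png

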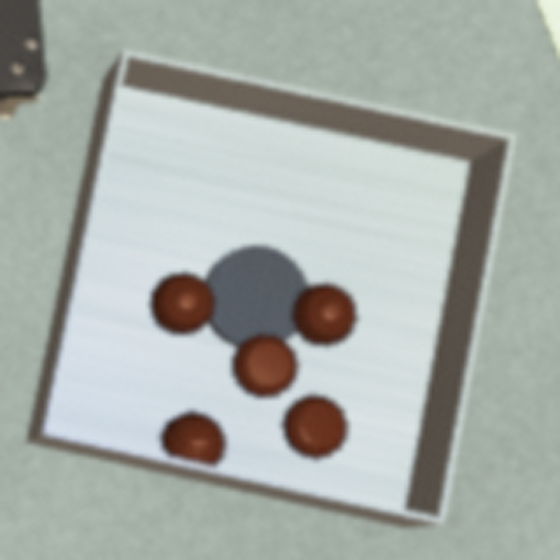

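The pan crop shows all five chestnuts, at crop px (183,303), (325,314), (265,365), (316,427) and (193,440). Next is returning the tin.

Request:
{"name": "move_arm", "arguments": {"targets": [[[0.6, 3, 0], [0, 0, 0]], [[1.6, 8, 0.5], [0, 0, 0]], [[2.8, 13.5, 2], [0, 0, 0]], [[3.6, 17, 4], [0, 0, 0]], [[3.6, 17.2, 5], [0, 0, 0]]]}}

```text
time_s: 16.25
tcp_pos: [0.5357, 0.1013, 0.1992]
eef_rot: [180.0, 0.0, -176.8]
contact_force: [0.2, -0.2, -2.3]
gripper_width: 0.0157
gripper_force: 50.0
```

```bash
python3 -c "
from h import *
goto([.5377,.0994,.0891],[180,0,-176.5])"
```

```text
t 16.25 at [0.5357 0.1013 0.1992] [ 180.     0.  -176.8] -> cm [-0.18 -0.2  11.01] rad [ 0.     0.001 -0.005]
```

Request:
{"name": "move_arm", "arguments": {"targets": [[[-0.2, -0.15, 4], [0, 0, 0]], [[-0.2, -0.15, 7.5], [0, 0, 0]], [[-0.2, -0.15, 9.5], [0, 0, 0]], [[-0.2, -0.15, 10.5], [0, 0, 0]], [[-0.2, -0.15, 10.8], [0, 0, 0]]]}}

```text
time_s: 16.88
tcp_pos: [0.5391, 0.0978, 0.0919]
eef_rot: [-180.0, 0.1, -176.9]
contact_force: [0.9, -0.3, -1.6]
gripper_width: 0.0157
gripper_force: 50.0
```

Request:
{"name": "move_arm", "arguments": {"targets": [[[0, 0, 0.1], [0, 0, 0]], [[0, 0, 0.2], [0, 0, 0]], [[0, 0, 0.2], [0, 0, 0]], [[0, 0, 0.2], [0, 0, 0]]]}}

```text
time_s: 17.38
tcp_pos: [0.5389, 0.0983, 0.0903]
eef_rot: [180.0, 0.1, -176.9]
contact_force: [-0.6, -0.1, -2.2]
gripper_width: 0.0152
gripper_force: 50.0
```

Request:
{"name": "move_arm", "arguments": {"targets": [[[0, 0, 0.05], [0, 0, 0]], [[0, 0, 0.1], [0, 0, 0]], [[0, 0, 0.15], [0, 0, 0]], [[0, 0, 0.15], [0, 0, 0]], [[0, 0, 0.15], [0, 0, 0]]]}}

```text
time_s: 18.0
tcp_pos: [0.5389, 0.0983, 0.089]
eef_rot: [180.0, 0.1, -176.9]
contact_force: [-3.5, 1.4, 6.4]
gripper_width: 0.0156
gripper_force: 50.0
```

Seated. I'll release and retreat.

Request:
{"name": "move_arm", "arguments": {"targets": [[[0, 0, -0.05], [0, 0, 0]], [[0, 0, -0.05], [0, 0, 0]], [[0, 0, -0.05], [0, 0, 0]], [[0, 0, -0.05], [0, 0, 0]], [[0, 0, -0.05], [0, 0, 0]]], "jaw": 6}}

```text
time_s: 18.62
tcp_pos: [0.5388, 0.0982, 0.089]
eef_rot: [180.0, 0.1, -176.9]
contact_force: [0.2, 0.1, 0.8]
gripper_width: 0.058
gripper_force: 0.0
```

Request:
{"name": "move_arm", "arguments": {"targets": [[[0, 0, -2], [0, 0, 0]], [[0, 0, -6], [0, 0, 0]], [[0, 0, -11], [0, 0, 0]], [[0, 0, -15], [0, 0, 0]], [[0, 0, -15], [0, 0, 0]]]}}

```text
time_s: 19.25
tcp_pos: [0.5403, 0.0988, 0.2427]
eef_rot: [179.9, 0.4, -176.9]
contact_force: [0.1, -0.7, -1.5]
gripper_width: 0.0604
gripper_force: 0.0
```

Run:
```python
from h import *
c=viewer.capture('wrist');cv2.imwrite('pics/w5.png',c['image'])
```

```text
(no output)
```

View pics/w5.png

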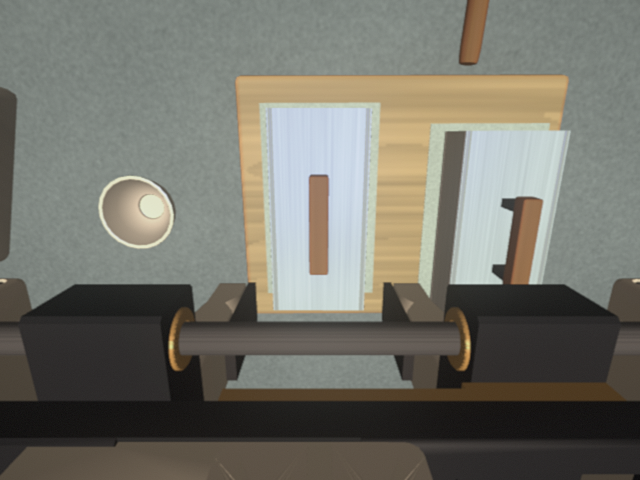

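The picture shows the tin level on its paper on the board (bar at px (318, 225)), with the bowl unmoved at (137, 212) and the gripper clear.

```bash
python3 -c "
from h import *
print(r.close_job())"
```

```text
the job is handed in; nothing more can be done
None
```

The job is handed in at about 19 s: the tin nearer the bowl held the five chestnuts, all five are in the scale pan, and that tin is back level on the board with the other tin and the bowl untouched.

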